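# Scrub out a paint tin and put the wash brush away

### The arm

A 7-joint arm with a two-finger parallel gripper is mounted at the origin on the work surface. World frame = base frame: x ahead of the robot, y to its left, z up, the work surface at z = 0. Lengths are in m, angles in rad, forces in N, time in s.
With the tool pointing down it reaches from about 0.35 to 0.9 m from the base axis. Payload 8.1 kg.
Tool frame: the origin (TCP) lies at the very end of the fingers, on their centre line; the grasp point (between the pads) lies 19 mm behind it; z points along the fingers, y is the line along which they close (so a half turn about z gives the same grasp; the last joint's range is limited). The gripper opens to 92 mm and grips with 3 to 60 N. Pads are 19 mm wide; open, the fingers measure 130 mm over their backs; the gripper's body (75 mm by 190 mm) begins 47 mm behind the grasp point.
Start: joints at [-1.215, 0.434, 0.025, 1.573, -0.012, 1.134, -0.075], TCP at [0.277, 0.56, 0.227] pointing down, gripper open.
Joint ranges: [-2.62, 2.62], [-0.44, 2.09], [-1.27, 1.32], [0.08, 2.57], [-1.32, 4.46], [0.12, 2], [-2.74, 2.74]. Speed limits (rad/s): [2.22, 2.22, 3.01, 3.01, 3.14, 3.14, 3.14].

### API

Orientations are given as a rotation vector (axis times angle).
In Python, from cell import arm gives the robot as it stands.
- The arm moves only by the tool carry_out, never from a script. Its argument "commands" is a list of rows, each a list of 7 numbers: the opening, from 0 (shut) to 1 (fully open), then the shift along the tool's x, y, z each as a share of 0.025 m, from -1 to 1, then the turn, a rotation vector about the tool's x, y, z each as a share of 0.1 rad, from -1 to 1. A call has 1 to 8 rows; each row shifts and turns the commanded pose from where the row before left it, along the tool's axes as they then stand; what a row does not reach is not made up. A row lasts 1/10 s, in which the tool goes at most 50 mm and 8.59 degrees, less where a joint would pass 70% of its speed; a pose out of reach is approached as far as the arm can. A call with a number of a shift or a turn outside -1 to 1 is refused whole. A call with a gripper value outside its range is refused whole. The fingers move at their own pace and stop on an object; "squeeze" is the grip in N (left out, the last holds). Time passes only in rows, so rows that do not move let the fingers close. It gives the time, the measured TCP pose, the force, the opening and the grip force at its end, in the units of the state.
- arm.observe(): the state, without advancing time (a new reading comes with each control period).
- arm.get_image(name): name is "side" or "top" or "wrist"; returns a dict with "pixels" (384x512x3 uint8, red, green, blue), "range_z" (384x512 float32, m along the optical axis (not along the pixel's ray), 0 where there is no reading), "mtx" (3x3 intrinsics, pixels), "k1" (the pictures are not rectified: a ray, as slopes to the right and down, at radius r is drawn at 1 + k1 r^2 times it, then the intrinsics apply), "R" (3x3) and "t" (3): a world point X has camera coordinates R X + t; the wrist camera has in their place "tool_from_camera" (4x4, takes a point from camera to tool coordinates, whose origin is the TCP and whose axes are the flange's). Camera axes: x right, y down, z forward; pixel columns grow to the right and rows downward; lengths in m; the calibration is good to about 2 mm. A picture is of the moment at which its call begins: read the wrist's pose just before it.
- arm.sign_off(): hands the job in; it is judged then, once.
The state is a dict: "clock": time; "joints": joint angles; "dq": joint speeds; "joint_efforts": joint torques, N m; "position": TCP position; "ee_rot": TCP orientation; "force": force on the tool from outside, world axes, zero at the start; "ft_torque": the same for the moment, N m; "width": opening from 0.0 (shut) to 1.0 (fully open); "gripper_force": force on a finger pad.
Only numpy, scipy, OpenCV 4.12 (cv2) and the standard library are available. Lean on these libraries where they do the work, as an engineer would, in place of code of your own. Each camera call takes 0.05 s, during which the arm holds its last target. There are 200 camera calls.

### The job

Take the red-handled wash brush from its sloping rest and scrub out the open paint tin: push the bristle end down to the floor of the tin three times, drawing it up past half the tin's height between the strokes. Then set the brush back on the sloping rest as it lay before and let go, so that you can take it again crosswise, and lay it gently (not dropped) flat in the empty red compartment of the tool tray, bristles over the white patch. Leave the tin standing where it is, and do not disturb the two tools in the grey compartments or the two dolls.

Things in the scene. Friction and masses are not known exactly. Their poses are not given: they have to be found in the camera images.
- wash_brush: straight brush 230 mm long, about 60 g: red square handle 12 x 12 mm, 160 mm long; steel ferrule 16 mm in diameter, 15 mm long; pale bristle head 28 mm in diameter, 55 mm long. Origin on the long axis at mid-length; x along the brush to the bristle end; y, z square to the handle's faces. Centre of mass 12 mm from the origin towards the handle end
- bristle_end (a point): centre of the end face of the bristle head, 115 mm from the brush's origin along its +x; axes as the brush
- handle_end (a point): centre of the handle's free end, 115 mm from the brush's origin along its -x; axes as the brush
- rest: fixed sloping brush rest, steel on a wooden foot board 200 x 100 x 8 mm; a fork carries the handle, a trough the bristle head. It holds the brush at 45 degrees, bristles down, handle end 186 mm above the table. Origin at table height under the middle of the seated brush; x level, in the downhill (bristle) direction; z up
- rest_seat (a point): where the brush's origin lies when seated, 105 mm above the table; axes as the rest (the seated brush's x points 45 degrees below the rest's x, their y agree). Fork: 160 mm from the bristle end, 12 mm long along the brush, inner width 23 mm, prongs 11 mm above the brush axis. The handle is free for 64 mm above the fork and 84 mm between fork and ferrule
- rest_foot (a point): where the bristle end lies when seated, against the stop plate (8 mm higher than the brush axis) that closes the trough's lower end; axes as the rest. Trough: 55 mm long, inner width 37 mm, cheeks 4 mm higher than the brush axis
- tin: open round paint tin standing loose on the table, aluminium with a white and green outside: 80 mm outer diameter, 95 mm high, wall 3 mm, floor 4 mm thick. Origin at the centre of its underside; z up
- tin_mouth (a point): centre of the tin's opening, 95 mm above its underside
- red_lane: empty red compartment, one of three side by side (60 mm apart, order varies) on a 6 mm board. 260 x 56 mm, floor 4, walls 18 mm high, side walls open over the middle 120 mm. +x end: bay 40 mm wide, white patch, for the bristles; -x end: 36 mm wide, ledge 12 mm up for the handle. A brush lying in it has its axis 18 mm above the underside. Origin: centre of underside; x along it to the white end
- palette_knife: palette knife 210 mm long with a dark wooden handle 16 mm wide and 10 mm thick, loose in a grey compartment, lying along it; origin at the underside about mid-length. Bystander
- flat_brush: flat paint brush 185 mm long, blue handle 10 mm wide and 8 mm thick, loose in the other grey compartment; origin at the underside near mid-length. Bystander
- doll_red: clay doll in an orange-red robe with black hair, 98 mm high, 58 mm wide at the foot, standing loose; origin at the centre of its underside. Bystander
- doll_white: unpainted white clay doll of the same size, standing loose; origin at the centre of its underside. Bystander
Things that resemble listed ones, but are neither listed nor needed, are in the scene too. There is more than one size of the wash_brush; the one meant has the size given above.

How it is judged:
On the way, in this order (a step that is already met when the one before it is completed fails the run):
1. bristle end down inside the tin, within 16 mm of its floor (first time) (horizontal distance between bristle_end and tin below 0.04 m and z of bristle_end in the frame of tin between -0.005 and 0.02 m), for 0.04 s.
2. bristle end raised past half the tin's height (45 mm above its underside), still over the opening (horizontal distance between bristle_end and tin below 0.04 m and z of bristle_end in the frame of tin between 0.045 and 0.115 m), for 0.04 s.
3. bristle end down inside the tin, within 16 mm of its floor (second time) (all of step 1), for 0.04 s.
4. bristle end raised past half the tin's height (45 mm above its underside), still over the opening (all of step 2), for 0.04 s.
5. bristle end down inside the tin, within 16 mm of its floor (third time) (all of step 3), for 0.04 s.
6. brush set back on the sloping rest as it lay at the start (middle and bristle end within 15 mm), let go and still (distance between wash_brush and rest_seat below 0.015 m and distance between bristle_end and rest_foot below 0.015 m and contact force between the fingers and wash_brush below 0.1 N and linear speed of wash_brush below 0.05 m/s), for 0.2 s.
At the end, for the whole second after the job is handed in: Brush released and still in the red compartment: axis 10-24 mm above its underside and within 0.1 rad of its length, both ends within 18 mm of its midline, bristle end 90-135 mm from its centre to the white end. Tin upright (0.1 rad), moved under 50 mm; knife, flat brush, dolls under 30 mm (z of wash_brush in the frame of red_lane between 0.01 and 0.024 m and x of bristle_end in the frame of red_lane between 0.09 and 0.135 m and y of bristle_end in the frame of red_lane between -0.018 and 0.018 m and y of handle_end in the frame of red_lane between -0.018 and 0.018 m and angle between the x axis of wash_brush and the x axis of red_lane, either way round below 0.1 rad and contact force between the fingers and wash_brush below 0.1 N and linear speed of wash_brush below 0.02 m/s and angle between tin's own z axis and vertical below 0.1 rad and distance of tin from where it was at the start of the episode below 0.05 m and distance of each of palette_knife, flat_brush, doll_red, doll_white from where it was at the start of the episode below 0.03 m); the robot touches nothing.
It fails at once if the tin tipped by more than 0.35 rad (angle between tin's own z axis and vertical above 0.35 rad).
It fails at once if the brush dropped: moving faster than 0.7 m/s while not held (a fall of some 25 mm) (contact force between the fingers and wash_brush below 0.1 N and linear speed of wash_brush above 0.7 m/s).
It fails at once if a bystander knocked more than 60 mm away (distance of any of palette_knife, flat_brush, doll_red, doll_white from where it was at the start of the episode above 0.06 m).
It also fails if it takes over 72 s, if anything falls off the work surface, if the arm or the gripper's body presses on something with over 40 N, if the wrist force passes 120 N, or if a joint passes its speed limit or range.

## Working session

There is one attempt and no reset: what is moved stays moved. The work goes in short steps, Python scripts to look and compute and a tool call to move; the robot and the scene stay as the last step left them, time stands still between calls to the robot, and variables do not carry over. Pictures are saved under pics/ and viewed, at most 10 in all, crops included, and the job is handed in when it is done.

Besides the shell and the picture viewer there is one more tool, called after "Call:" in YAML: its name, and indented under it one key for each argument. carry_out: Moves the arm, as the interface text tells. Shift numbers are shares of 0.025 m and turn numbers shares of 0.1 rad, none past 1 either way. Its arguments: {"type":"object","properties":{"commands":{"type":"array"},"squeeze":{"type":"number"}},"required":["commands"]}

```bash
mkdir -p pics; ls
python3 - <<'E'
from cell import arm
import cv2,numpy as np,pickle
s=arm.observe(); print(s)
for n in("side","top"):
    d=arm.get_image(n); pickle.dump(d,open(f"{n}0.pkl","wb"))
    cv2.imwrite(f"pics/{n}0.png",cv2.resize(d["pixels"][:,:,::-1],(800,600),interpolation=cv2.INTER_CUBIC))
    print(n,d["mtx"],d["k1"],d["R"],d["t"])
E
```

```text
pics
{'clock': 0.0, 'joints': array([-1.21459607,  0.43524234,  0.02498537,  1.57410257, -0.01157965,
        1.13400275, -0.07509282]), 'dq': array([-0.00134253,  0.00209245, -0.00142854,  0.00073026, -0.00242274,
        0.00011011, -0.00226138]), 'joint_efforts': array([-6.75964748e-04, -6.67841148e+01,  9.84791592e-01, -3.14459753e+01,
       -6.05460349e-02,  4.30734409e-02,  1.58716043e-04]), 'position': array([0.27663084, 0.55986937, 0.22593099]), 'ee_rot': array([-7.14431908e-01, -3.05907430e+00,  2.51008942e-03]), 'force': array([ 0.07533501, -0.73092431, -0.90708436]), 'ft_torque': array([-0.0081761 ,  0.01532958, -0.00240699]), 'gripper_force': 0.0, 'width': 1.0013791190333512}
side [[463.00985056   0.         254.23043118]
 [  0.         463.00985056 196.72136616]
 [  0.           0.           1.        ]] -0.11537995655149916 [[ 0.92020757 -0.39136096  0.00739141]
 [-0.2092792  -0.50786056 -0.83563142]
 [ 0.33078732  0.76740748 -0.54924084]] [-0.48638806  0.23928511  1.21521751]
top [[412.3396461    0.         259.98655879]
 [  0.         412.3396461  195.14093589]
 [  0.           0.           1.        ]] 0.0016913150649688466 [[ 0.00513716 -0.99969124  0.02431132]
 [-0.98232714 -0.00959375 -0.18692607]
 [ 0.18710159 -0.0229214  -0.98207312]] [0.0046026  0.54271878 1.10513626]
```

View pics/side0.png

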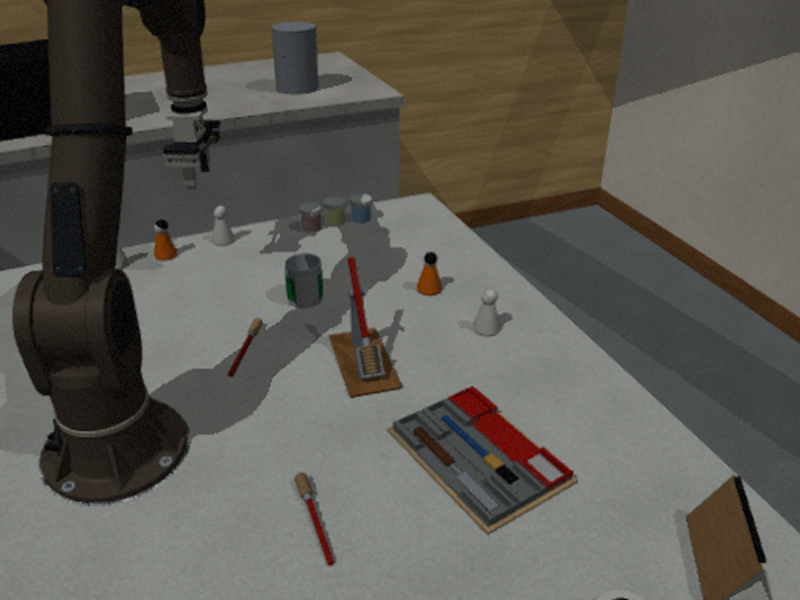

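View pics/top0.png

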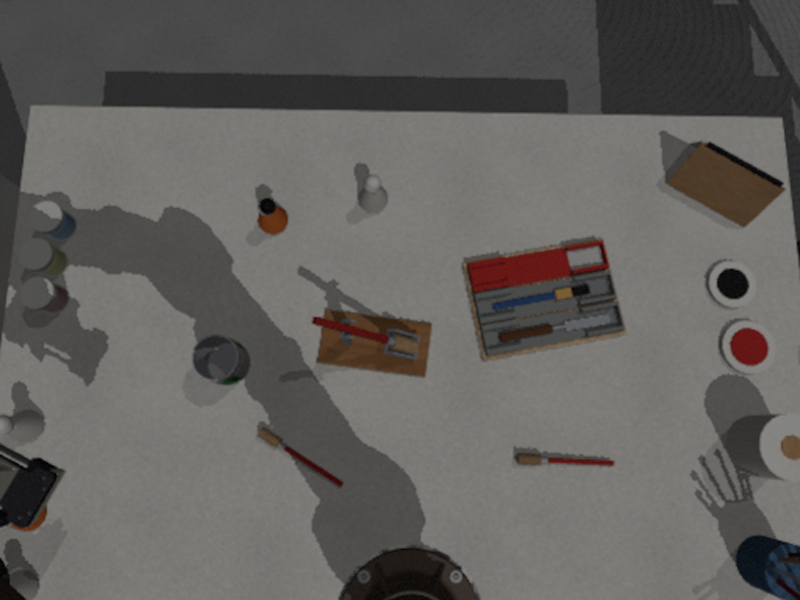

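The side view (800x600) shows the brush on its rest, with handle end (352,260) and bristles (370,362). The tin is at (304,280), the tray at (485,460) with the red lane on its far side, and the listed dolls at (429,275) and (487,312). In the top view the handle end is (316,321), bristles (403,345), tin (221,358), red lane from (470,275) to (607,252), and white patch (587,256).

```bash
cat > h.py <<'E'
import numpy as np,cv2,pickle
def cloud(d,box=None,T=None):
    """world points (H,W,3) from depth"""
    H,W=d["range_z"].shape
    u,v=np.meshgrid(np.arange(W),np.arange(H))
    p=np.stack([u,v],-1).reshape(-1,1,2).astype(float)
    n=cv2.undistortPoints(p,d["mtx"],np.array([d["k1"],0,0,0,0.]))[:,0]
    z=d["range_z"].reshape(-1,1)
    c=np.hstack([n*z,z])
    w=(c-d["t"])@d["R"] if T is None else c@T[:3,:3].T+T[:3,3]
    w[z[:,0]==0]=np.nan
    return w.reshape(H,W,3)
def proj(d,X):
    X=np.atleast_2d(X); 
    return cv2.projectPoints(X,cv2.Rodrigues(d["R"])[0],d["t"],d["mtx"],np.array([d["k1"],0,0,0,0.]))[0][:,0]*1.5625
def reds(d): 
    p=d["pixels"].astype(int); return (p[...,0]>60)&(p[...,0]>2.5*p[...,1])&(p[...,0]>2.5*p[...,2])
E
python3 - <<'E'
from h import *
for n in("top","side"):
    d=pickle.load(open(n+"0.pkl","rb")); W=cloud(d); r=reds(d)
    z=W[...,2]; x=W[...,0];y=W[...,1]
    u,v=np.meshgrid(np.arange(512)*1.5625,np.arange(384)*1.5625)
    bx={"top":(300,405,305,360),"side":(340,385,250,350)}[n]
    m=r&(u>bx[0])&(u<bx[1])&(v>bx[2])&(v<bx[3])&(z>.04)
    P=W[m]; c=P.mean(0); dr=np.linalg.svd(P-c)[2][0]; dr*=np.sign(-dr[2])
    t=(P-c)@dr; print(n,"handle",c,dr,np.degrees(np.arcsin(-dr[2])),c+dr*np.percentile(t,1),c+dr*np.percentile(t,99),m.sum())
    bx={"top":(180,260,325,395),"side":(275,335,245,315)}[n]
    m=(u>bx[0])&(u<bx[1])&(v>bx[2])&(v<bx[3])&(z>.085)&(z<.11)
    P=W[m]; (cx,cy),R=cv2.minEnclosingCircle(P[:,:2].astype(np.float32)); print("tin",cx,cy,R,np.median(P[:,2]),m.sum())
    A=np.c_[2*P[:,:2],np.ones(len(P))];s=np.linalg.lstsq(A,(P[:,:2]**2).sum(1),rcond=None)[0];print(" fit",s[:2],np.sqrt(s[2]+s[0]**2+s[1]**2))
    bx={"top":(455,620,230,300),"side":(440,590,380,500)}[n]
    m=r&(u>bx[0])&(u<bx[1])&(v>bx[2])&(v<bx[3])&(z>-.01)&(z<.05)
    P=W[m]; rc=cv2.minAreaRect(P[:,:2].astype(np.float32)); print("lane",rc,cv2.boxPoints(rc).round(4).tolist(),np.percentile(P[:,2],[5,50,95]))
    # board (brown) of rest
    bx={"top":(310,440,300,385),"side":(320,410,320,405)}[n]
    m=(u>bx[0])&(u<bx[1])&(v>bx[2])&(v<bx[3])&(z>.003)&(z<.014)
    p=d["pixels"].astype(int); m&=(p[...,0]>1.4*p[...,2])
    P=W[m]; rc=cv2.minAreaRect(P[:,:2].astype(np.float32)); print("board",rc,np.median(P[:,2]))
    # table z
    m=(u>bx[0]-60)&(u<bx[1]+60)&(v>bx[2])&(v<bx[3])&(z<.004); print("table",np.median(z[m]))
E
```

```text
top handle [0.48458465 0.10227889 0.13808054] [-0.09160838 -0.70140598 -0.70685045] 44.97923363177343 [0.49134404 0.15403266 0.19023604] [0.47713706 0.04525587 0.0806149 ] 201
tin 0.4410966634750366 0.33417898416519165 0.04009055346250534 0.09355691749665473 160
 fit [0.44082999 0.33399303] 0.038168056536765915
lane ((0.6271167397499084, -0.23785023391246796), (0.056580156087875366, 0.25949546694755554), 11.328251838684082) [[0.5738999843597412, -0.11620000004768372], [0.6248999834060669, -0.37059998512268066], [0.6802999973297119, -0.359499990940094], [0.6294000148773193, -0.10509999841451645]] [0.00705166 0.01222497 0.025196  ]
board ((0.48092958331108093, 0.06971301138401031), (0.20432281494140625, 0.09932949393987656), 83.06942749023438) 0.007813105676019422
table -0.0002761248783391629
side handle [0.485279   0.09406547 0.13169313] [-0.0876699  -0.69905982 -0.70966848] 45.20794823204858 [0.49206678 0.14818969 0.18663872] [0.4785629  0.04051283 0.0773278 ] 185
tin 0.44372791051864624 0.33184289932250977 0.04355037584900856 0.09067659072252023 137
 fit [0.4435347 0.3300633] 0.03841170012561375
lane ((0.6319257020950317, -0.24226483702659607), (0.06277813762426376, 0.26071083545684814), 11.237345695495605) [[0.5756999850273132, -0.12049999833106995], [0.6265000104904175, -0.37619999051094055], [0.6880999803543091, -0.36399999260902405], [0.6373000144958496, -0.10830000042915344]] [0.00694662 0.01192661 0.02437456]
board ((0.482404500246048, 0.06260871887207031), (0.20516248047351837, 0.0992378294467926), 82.77200317382812) 0.007158087159202146
table -0.0008109928214225671
```

```bash
cat >> h.py <<'E'
from scipy.spatial.transform import Rotation as Ro
U=np.array([-.124,-.992,0.]);U/=np.linalg.norm(U); Z=np.array([0,0,1.]); RY=np.cross(Z,U)
SEAT=np.array([.482,.077,.105]); BX=(U-Z)/2**.5; BN=(U+Z)/2**.5
TIN=np.array([.442,.332,0]); LANE=np.array([.6295,-.240,.006]); LX=np.array([.1965,-.9805,0])
def frame(y,z): return np.c_[np.cross(y,z),y,z]
RA=frame(RY,BX)      # axial grasp
RC=frame(RY,-BN)     # crosswise
HE=SEAT-.115*BX; FOOT=SEAT+.115*BX
def plan(p,R,n,start=None):
    """rows (shift,turn shares) from the present pose to (p,R) in n equal steps"""
    if start is None:
        from cell import arm; s=arm.observe(); start=(s["position"],Ro.from_rotvec(s["ee_rot"]).as_matrix()); print("clock",s["clock"],"w",s["width"],"F",s["force"].round(1))
    p0,R0=start; w=Ro.from_matrix(R0.T@R).as_rotvec(); out=[]
    print("err mm",((p-p0)*1e3).round(1),"rot",w.round(3))
    for i in range(n):
        Ri=R0@Ro.from_rotvec(w*i/n).as_matrix()
        out.append(np.r_[Ri.T@(p-p0)/n/.025,w/n/.1])
    out=np.array(out)
    if np.abs(out-out[0]).max()<.006: print(n,"x",out[0].round(2).tolist())
    else:
        for i in range(0,n,8): print(out[i:i+8].round(2).tolist())
    return p,R
E
python3 - <<'E'
from h import *
plan(HE+.052*BX-.08*BX,RA,20)
E
```

```text
clock 0.1 w 1.0013229706902294 F [-0.3 -0.5  0.2]
err mm [ 217.9 -382.6  -19.9] rot [ 0.483 -0.68   1.169]
[[-0.73, -0.49, 0.04, 0.24, -0.34, 0.58], [-0.76, -0.45, 0.08, 0.24, -0.34, 0.58], [-0.78, -0.4, 0.11, 0.24, -0.34, 0.58], [-0.79, -0.35, 0.15, 0.24, -0.34, 0.58], [-0.81, -0.3, 0.18, 0.24, -0.34, 0.58], [-0.82, -0.25, 0.22, 0.24, -0.34, 0.58], [-0.82, -0.2, 0.25, 0.24, -0.34, 0.58], [-0.82, -0.14, 0.28, 0.24, -0.34, 0.58]]
[[-0.82, -0.09, 0.31, 0.24, -0.34, 0.58], [-0.81, -0.03, 0.34, 0.24, -0.34, 0.58], [-0.8, 0.03, 0.37, 0.24, -0.34, 0.58], [-0.78, 0.08, 0.4, 0.24, -0.34, 0.58], [-0.76, 0.14, 0.42, 0.24, -0.34, 0.58], [-0.74, 0.19, 0.44, 0.24, -0.34, 0.58], [-0.71, 0.24, 0.46, 0.24, -0.34, 0.58], [-0.68, 0.3, 0.48, 0.24, -0.34, 0.58]]
[[-0.64, 0.35, 0.49, 0.24, -0.34, 0.58], [-0.6, 0.4, 0.51, 0.24, -0.34, 0.58], [-0.56, 0.44, 0.52, 0.24, -0.34, 0.58], [-0.52, 0.49, 0.52, 0.24, -0.34, 0.58]]
```

Call:
carry_out:
  commands:
    - [1,-0.73,-0.49,0.04,0.24,-0.34,0.58]
    - [1,-0.76,-0.45,0.08,0.24,-0.34,0.58]
    - [1,-0.78,-0.4,0.11,0.24,-0.34,0.58]
    - [1,-0.79,-0.35,0.15,0.24,-0.34,0.58]
    - [1,-0.81,-0.3,0.18,0.24,-0.34,0.58]
    - [1,-0.82,-0.25,0.22,0.24,-0.34,0.58]
    - [1,-0.82,-0.2,0.25,0.24,-0.34,0.58]
    - [1,-0.82,-0.14,0.28,0.24,-0.34,0.58]
  squeeze: 30

```text
clock: 0.9
position: [0.3644, 0.4066, 0.2186]
ee_rot: [1.299, 2.592, -0.363]
force: [0.8, -0.0, -0.9]
width: 1.002
gripper_force: 0.0
```

Call:
carry_out:
  commands:
    - [1,-0.82,-0.09,0.31,0.24,-0.34,0.58]
    - [1,-0.81,-0.03,0.34,0.24,-0.34,0.58]
    - [1,-0.8,0.03,0.37,0.24,-0.34,0.58]
    - [1,-0.78,0.08,0.4,0.24,-0.34,0.58]
    - [1,-0.76,0.14,0.42,0.24,-0.34,0.58]
    - [1,-0.74,0.19,0.44,0.24,-0.34,0.58]
    - [1,-0.71,0.24,0.46,0.24,-0.34,0.58]
    - [1,-0.68,0.3,0.48,0.24,-0.34,0.58]

```text
clock: 1.7
position: [0.4529, 0.2538, 0.2106]
ee_rot: [1.724, 1.995, -0.657]
force: [0.5, -0.4, -0.1]
width: 0.998
gripper_force: 0.0
```

Call:
carry_out:
  commands:
    - [1,-0.64,0.35,0.49,0.24,-0.34,0.58]
    - [1,-0.6,0.4,0.51,0.24,-0.34,0.58]
    - [1,-0.56,0.44,0.52,0.24,-0.34,0.58]
    - [1,-0.52,0.49,0.52,0.24,-0.34,0.58]
    - [1,0,0,0,0,0,0]

```text
clock: 2.2
position: [0.4983, 0.1749, 0.2061]
ee_rot: [1.879, 1.66, -0.781]
force: [1.1, -0.7, -0.4]
width: 1.003
gripper_force: 0.0
```

Run:
```python
from h import *
from cell import arm
s=arm.observe(); d=arm.get_image("wrist")
T=np.eye(4);T[:3,:3]=Ro.from_rotvec(s["ee_rot"]).as_matrix();T[:3,3]=s["position"]
W=cloud(d,T=T@d["tool_from_camera"]); r=reds(d); print(d["k1"],s["joints"].round(2))
m=r&(W[...,2]>.05)&(np.linalg.norm(W-SEAT,axis=-1)<.14); P=W[m]; c=P.mean(0)
rel=(P-SEAT); print(m.sum(),"along",np.percentile(rel@BX,[1,99]),"lateral",np.percentile(rel@RY,[1,50,99]),"normal",np.percentile(rel@BN,[1,50,99]))
dr=np.linalg.svd(P-c,full_matrices=False)[2][0];dr*=np.sign(-dr[2]);print(c,dr)
cv2.imwrite("pics/w1.png",d["pixels"][:,:,::-1])
plan(HE+.052*BX,RA,5)
```

```text
-0.0794013619871457 [-1.08  0.69  0.52  1.58  0.25  1.49 -0.79]
636 along [-0.11561092 -0.05363164] lateral [-0.00315161  0.00209429  0.00732067] normal [-0.00697849 -0.00621631  0.00408639]
[0.4931904  0.14855901 0.17132811] [-0.07093435 -0.6299755  -0.77336872]
clock 2.25 w 1.0024646769201997 F [-0.8 -0.2 -0.3]
err mm [-10.1 -55.5 -56.5] rot [0.003 0.001 0.003]
5 x [0.0, -0.03, 0.64, 0.01, 0.0, 0.01]
```

View pics/w1.png

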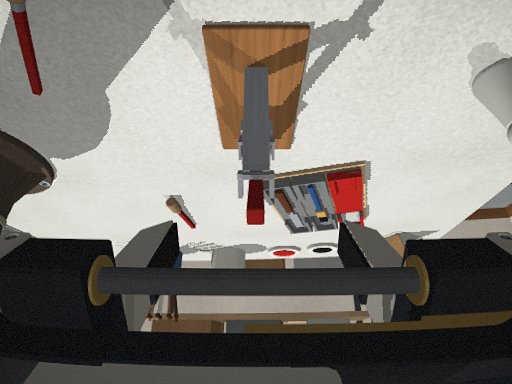

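The wrist picture shows the handle end at (256,215), centred between the fingers (tips near (175,225) and (345,225)), with the fork behind it at (256,180).

Call:
carry_out:
  commands:
    - [1,0,-0.02,0.64,0,0,0]
    - [1,0,-0.02,0.64,0,0,0]
    - [1,0,-0.02,0.64,0,0,0]
    - [1,0,-0.02,0.64,0,0,0]
    - [1,0,-0.02,0.64,0,0,0]
    - [1,0,0,0,0,0,0]

```text
clock: 2.85
position: [0.4867, 0.122, 0.1491]
ee_rot: [1.875, 1.67, -0.779]
force: [0.0, -0.2, -0.2]
width: 0.997
gripper_force: 0.0
```

Call:
carry_out:
  commands:
    - [0,0,0,0,0,0,0]
    - [0,0,0,0,0,0,0]
    - [0,0,0,0,0,0,0]
    - [0,0,0,0,0,0,0]
    - [0,0,0,0,0,0,0]
    - [0,0,0,0,0,0,0]
    - [0,0,0,0,0,0,0]

```text
clock: 3.55
position: [0.4877, 0.1233, 0.1497]
ee_rot: [1.875, 1.672, -0.775]
force: [0.6, -0.1, 0.8]
width: 0.438
gripper_force: 0.0
```

Call:
carry_out:
  commands:
    - [0,0,0,0,0,0,0]
    - [0,0,0,0,0,0,0]
    - [0,0,0,0,0,0,0]
    - [0,0,0,0,0,0,0]
    - [0,0,0,0,0,0,0]
    - [0,0,0,0,0,0,0]

```text
clock: 4.15
position: [0.4877, 0.1232, 0.1497]
ee_rot: [1.875, 1.671, -0.775]
force: [0.5, -0.1, -1.1]
width: 0.132
gripper_force: 30.0
```

Run:
```python
from h import *
from cell import arm
s=arm.observe(); R0=Ro.from_rotvec(s["ee_rot"]).as_matrix(); print(s["position"],s["width"],s["gripper_force"])
np.savez("g1.npz",p=s["position"],R=R0)
a=plan(s["position"]+.06*BN,R0,4)
# upright: keep yaw of tool y as is, over the tin; bristle end is .178 beyond TCP
RV=frame(RY,-Z)
b=plan(TIN+[0,0,.178+.125],RV,14,start=a)
```

```text
[0.48766586 0.12318204 0.1496761 ] 0.13174512404551753 29.996667802333832
clock 4.15 w 0.13174512404551753 F [ 0.5 -0.1 -1.1]
err mm [ -5.3 -42.1  42.4] rot [0. 0. 0.]
4 x [-0.6, -0.0, -0.0, 0.0, 0.0, 0.0]
err mm [-40.4 250.9 110.9] rot [0.003 0.783 0.009]
[[0.27, -0.2, -0.72, 0.0, 0.56, 0.01], [0.31, -0.2, -0.7, 0.0, 0.56, 0.01], [0.35, -0.2, -0.68, 0.0, 0.56, 0.01], [0.39, -0.2, -0.66, 0.0, 0.56, 0.01], [0.42, -0.2, -0.64, 0.0, 0.56, 0.01], [0.46, -0.2, -0.61, 0.0, 0.56, 0.01], [0.49, -0.2, -0.59, 0.0, 0.56, 0.01], [0.52, -0.2, -0.56, 0.0, 0.56, 0.01]]
[[0.55, -0.2, -0.53, 0.0, 0.56, 0.01], [0.58, -0.2, -0.5, 0.0, 0.56, 0.01], [0.61, -0.2, -0.46, 0.0, 0.56, 0.01], [0.63, -0.2, -0.43, 0.0, 0.56, 0.01], [0.66, -0.2, -0.39, 0.0, 0.56, 0.01], [0.68, -0.2, -0.36, 0.0, 0.56, 0.01]]
```

Run:
```python
from h import *
g=np.load("g1.npz"); a=(g["p"]+.06*BN,g["R"])
b=plan(a[0]+[0,0,.15],a[1],7,start=a)
plan(TIN+[0,0,.342],frame(RY,-Z),13,start=b)
```

```text
err mm [  0.   0. 150.] rot [0. 0. 0.]
7 x [-0.6, -0.0, -0.61, 0.0, 0.0, 0.0]
err mm [-4.040e+01  2.509e+02 -1.000e-01] rot [0.003 0.783 0.009]
[[0.53, -0.21, -0.53, 0.0, 0.6, 0.01], [0.56, -0.21, -0.5, 0.0, 0.6, 0.01], [0.59, -0.21, -0.46, 0.0, 0.6, 0.01], [0.62, -0.21, -0.43, 0.0, 0.6, 0.01], [0.64, -0.21, -0.39, 0.0, 0.6, 0.01], [0.67, -0.21, -0.35, 0.0, 0.6, 0.01], [0.69, -0.22, -0.31, 0.0, 0.6, 0.01], [0.7, -0.22, -0.27, 0.0, 0.6, 0.01]]
[[0.72, -0.22, -0.22, 0.0, 0.6, 0.01], [0.73, -0.22, -0.18, 0.0, 0.6, 0.01], [0.74, -0.22, -0.13, 0.0, 0.6, 0.01], [0.75, -0.22, -0.09, 0.0, 0.6, 0.01], [0.75, -0.22, -0.04, 0.0, 0.6, 0.01]]
```

Call:
carry_out:
  commands:
    - [0,-0.6,0,0,0,0,0]
    - [0,-0.6,0,0,0,0,0]
    - [0,-0.6,0,0,0,0,0]
    - [0,-0.6,0,0,0,0,0]
    - [0,0,0,0,0,0,0]

```text
clock: 4.65
position: [0.483, 0.0788, 0.194]
ee_rot: [1.879, 1.668, -0.774]
force: [0.2, 0.2, -0.7]
width: 0.128
gripper_force: 30.0
```

Call:
carry_out:
  commands:
    - [0,-0.6,0,-0.61,0,0,0]
    - [0,-0.6,0,-0.61,0,0,0]
    - [0,-0.6,0,-0.61,0,0,0]
    - [0,-0.6,0,-0.61,0,0,0]
    - [0,-0.6,0,-0.61,0,0,0]
    - [0,-0.6,0,-0.61,0,0,0]
    - [0,-0.6,0,-0.61,0,0,0]

```text
clock: 5.35
position: [0.4829, 0.0821, 0.3425]
ee_rot: [1.875, 1.672, -0.775]
force: [0.2, 0.3, 0.2]
width: 0.129
gripper_force: 30.0
```

Call:
carry_out:
  commands:
    - [0,0.53,-0.21,-0.53,0.0,0.6,0.01]
    - [0,0.56,-0.21,-0.5,0.0,0.6,0.01]
    - [0,0.59,-0.21,-0.46,0.0,0.6,0.01]
    - [0,0.62,-0.21,-0.43,0.0,0.6,0.01]
    - [0,0.64,-0.21,-0.39,0.0,0.6,0.01]
    - [0,0.67,-0.21,-0.35,0.0,0.6,0.01]
    - [0,0.69,-0.22,-0.31,0.0,0.6,0.01]
    - [0,0.7,-0.22,-0.27,0.0,0.6,0.01]

```text
clock: 6.15
position: [0.4582, 0.2372, 0.342]
ee_rot: [2.188, 1.936, -0.329]
force: [0.6, -0.2, -1.1]
width: 0.132
gripper_force: 30.0
```

Call:
carry_out:
  commands:
    - [0,0.72,-0.22,-0.22,0.0,0.6,0.01]
    - [0,0.73,-0.22,-0.18,0.0,0.6,0.01]
    - [0,0.74,-0.22,-0.13,0.0,0.6,0.01]
    - [0,0.75,-0.22,-0.09,0.0,0.6,0.01]
    - [0,0.75,-0.22,-0.04,0.0,0.6,0.01]
    - [0,0,0,0,0,0,0]

```text
clock: 6.75
position: [0.4421, 0.3338, 0.3415]
ee_rot: [2.354, 2.075, 0.002]
force: [0.5, -0.0, 0.5]
width: 0.125
gripper_force: 30.0
```

Run:
```python
from h import *
from cell import arm
plan(TIN+[0,0,.342],frame(RY,-Z),1)
d=arm.get_image("side"); pickle.dump(d,open("side1.pkl","wb"))
W=cloud(d)
c=proj(d,TIN+[0,0,.15])[0]/1.5625; u,v=c.astype(int)
cv2.imwrite("pics/s1.png",cv2.resize(d["pixels"][v-90:v+60,u-90:u+90,::-1],None,fx=4,fy=4,interpolation=cv2.INTER_CUBIC)); print(u-90,v-90)
# pale bristle / red handle axis at several heights near the tool
r=reds(d); m=r&(np.linalg.norm(W[...,:2]-TIN[:2],axis=-1)<.06)&(W[...,2]>.12); P=W[m]
for lo in np.arange(.2,.36,.03):
    q=P[(P[:,2]>lo)&(P[:,2]<lo+.03)]; print(round(lo,2),len(q),q.mean(0) if len(q) else "")
```

```text
clock 6.75 w 0.12545501096281383 F [ 0.5 -0.   0.5]
err mm [-0.1 -1.8  0.5] rot [ 0.003  0.001 -0.001]
1 x [-0.07, 0.01, -0.02, 0.03, 0.01, -0.01]
101 62
0.2 0 
0.23 2 [0.43489643 0.32395359 0.25411245]
0.26 7 [0.43770559 0.3247614  0.27107407]
0.29 1 [0.43850241 0.3253483  0.30093333]
0.32 2 [0.43797164 0.32383825 0.32336942]
0.35 0
```

View pics/s1.png

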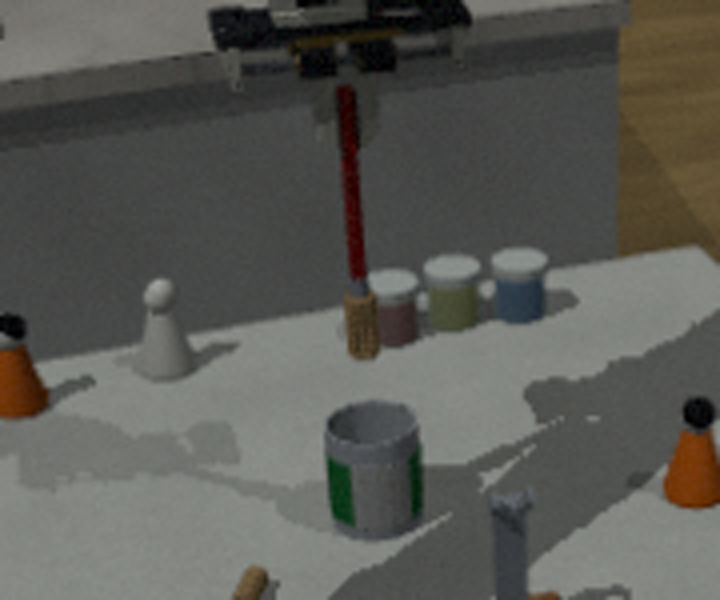

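The crop shows the brush hanging vertical, bristle end at (362,355), just above the tin mouth at (372,430) and in line with it.

Call:
carry_out:
  commands:
    - [0,-0.07,0,0.86,0,0,0]
    - [0,0,0,0.87,0,0,0]
    - [0,0,0,0.87,0,0,0]
    - [0,0,0,0.87,0,0,0]
    - [0,0,0,0.87,0,0,0]
    - [0,0,0,0.87,0,0,0]
    - [0,0,0,0.87,0,0,0]
    - [0,0,0,0,0,0,0]

```text
clock: 7.6
position: [0.4418, 0.3287, 0.1866]
ee_rot: [2.352, 2.072, -0.01]
force: [0.4, 1.0, -1.1]
width: 0.127
gripper_force: 30.0
```

Call:
carry_out:
  commands:
    - [0,-0.1,0,0.05,0,0,0]
    - [0,0,0,0,0,0,0]
    - [0,0,0,-0.9,0,0,0]
    - [0,0,0,-0.9,0,0,0]
    - [0,0,0,-0.9,0,0,0]
    - [0,0,0,0,0,0,0]
    - [0,0,0,0,0,0,0]

```text
clock: 8.3
position: [0.443, 0.3286, 0.2565]
ee_rot: [2.354, 2.073, 0.003]
force: [-0.4, -0.5, -2.1]
width: 0.127
gripper_force: 30.0
```

Call:
carry_out:
  commands:
    - [0,0,0,0.9,0,0,0]
    - [0,0,0,0.9,0,0,0]
    - [0,0,0,0.9,0,0,0]
    - [0,0,0,0,0,0,0]
    - [0,0,0,0,0,0,0]

```text
clock: 8.8
position: [0.4426, 0.3278, 0.1878]
ee_rot: [2.354, 2.073, -0.002]
force: [0.3, 0.5, -0.6]
width: 0.129
gripper_force: 30.0
```

Call:
carry_out:
  commands:
    - [0,0,0,-0.9,0,0,0]
    - [0,0,0,-0.9,0,0,0]
    - [0,0,0,-0.9,0,0,0]
    - [0,0,0,0,0,0,0]
    - [0,0,0,0,0,0,0]

```text
clock: 9.3
position: [0.4428, 0.3286, 0.2563]
ee_rot: [2.354, 2.073, 0.003]
force: [0.6, -0.9, -1.2]
width: 0.126
gripper_force: 30.0
```

Call:
carry_out:
  commands:
    - [0,0,0,0.9,0,0,0]
    - [0,0,0,0.9,0,0,0]
    - [0,0,0,0.9,0,0,0]
    - [0,0,0,0,0,0,0]
    - [0,0,0,0,0,0,0]

```text
clock: 9.8
position: [0.4426, 0.3278, 0.1879]
ee_rot: [2.354, 2.072, -0.002]
force: [0.7, 0.2, -0.6]
width: 0.131
gripper_force: 30.0
```

Run:
```python
from h import *
g=np.load("g1.npz"); up=(g["p"]+.06*BN+[0,0,.15],g["R"])
q=plan(TIN+[0,0,.345],frame(RY,-Z),7)
plan(*up,13,start=q)
```

```text
clock 9.8 w 0.1308993755046753 F [ 0.7  0.2 -0.6]
err mm [ -0.6   4.2 157.1] rot [ 0.003  0.005 -0.003]
7 x [0.02, -0.0, -0.9, 0.0, 0.01, -0.0]
err mm [  40.4 -250.9   -2.9] rot [-0.003 -0.783 -0.009]
[[-0.75, 0.22, 0.01, -0.0, -0.6, -0.01], [-0.75, 0.22, 0.05, -0.0, -0.6, -0.01], [-0.74, 0.22, 0.1, -0.0, -0.6, -0.01], [-0.74, 0.22, 0.14, -0.0, -0.6, -0.01], [-0.73, 0.22, 0.19, -0.0, -0.6, -0.01], [-0.71, 0.22, 0.23, -0.0, -0.6, -0.01], [-0.7, 0.22, 0.27, -0.0, -0.6, -0.01], [-0.68, 0.22, 0.32, -0.0, -0.6, -0.01]]
[[-0.66, 0.21, 0.36, -0.0, -0.6, -0.01], [-0.64, 0.21, 0.4, -0.0, -0.6, -0.01], [-0.61, 0.21, 0.43, -0.0, -0.6, -0.01], [-0.59, 0.21, 0.47, -0.0, -0.6, -0.01], [-0.56, 0.21, 0.5, -0.0, -0.6, -0.01]]
```

Call:
carry_out:
  commands:
    - [0,0.02,0,-0.9,0,0,0]
    - [0,0.02,0,-0.9,0,0,0]
    - [0,0.02,0,-0.9,0,0,0]
    - [0,0.02,0,-0.9,0,0,0]
    - [0,0.02,0,-0.9,0,0,0]
    - [0,0.02,0,-0.9,0,0,0]
    - [0,0.02,0,-0.9,0,0,0]
    - [0,0,0,0,0,0,0]

```text
clock: 10.6
position: [0.4441, 0.3329, 0.3497]
ee_rot: [2.354, 2.073, 0.01]
force: [0.3, -0.1, -1.1]
width: 0.133
gripper_force: 30.0
```

Run:
```python
from h import *
from cell import arm
g=np.load("g1.npz")
s=arm.observe(); print(s["position"])
for n in("side","top"):
    d=arm.get_image(n); W=cloud(d); pickle.dump(d,open(n+"2.pkl","wb"))
    m=(np.linalg.norm(W[...,:2]-TIN[:2],axis=-1)<.05)&(W[...,2]>.11)&(W[...,2]<.24); P=W[m]
    print(n,m.sum(),"z",np.percentile(P[:,2],[0,1,5,50]) if len(P) else "",P[P[:,2]<.2].mean(0))
    m=(np.linalg.norm(W[...,:2]-TIN[:2],axis=-1)<.055)&(W[...,2]>.085)&(W[...,2]<.105);P=W[m]
    A=np.c_[2*P[:,:2],np.ones(len(P))];q=np.linalg.lstsq(A,(P[:,:2]**2).sum(1),rcond=None)[0];print(" tin",q[:2])
plan(g["p"]+.06*BN+[0,0,.15],g["R"],13)
```

```text
[0.44412267 0.33287274 0.34970711]
side 150 z [0.17078968 0.17183865 0.17567323 0.20451601] [0.44306298 0.32079096 0.1852901 ]
 tin [0.44443411 0.33001593]
top 144 z [0.17147539 0.17180789 0.17504922 0.21867145] [0.43832965 0.32214532 0.18562869]
 tin [0.4407895  0.33408182]
clock 10.7 w 0.13032732569472855 F [-0.1 -0.3 -0.3]
err mm [  39.5 -251.1   -4.3] rot [ 0.001 -0.781 -0.013]
[[-0.75, 0.22, 0.02, 0.0, -0.6, -0.01], [-0.75, 0.22, 0.06, 0.0, -0.6, -0.01], [-0.74, 0.22, 0.11, 0.0, -0.6, -0.01], [-0.74, 0.22, 0.15, 0.0, -0.6, -0.01], [-0.73, 0.22, 0.19, 0.0, -0.6, -0.01], [-0.71, 0.21, 0.24, 0.0, -0.6, -0.01], [-0.7, 0.21, 0.28, 0.0, -0.6, -0.01], [-0.68, 0.21, 0.32, 0.0, -0.6, -0.01]]
[[-0.66, 0.21, 0.36, 0.0, -0.6, -0.01], [-0.64, 0.21, 0.4, 0.0, -0.6, -0.01], [-0.61, 0.21, 0.44, 0.0, -0.6, -0.01], [-0.59, 0.21, 0.47, 0.0, -0.6, -0.01], [-0.56, 0.21, 0.51, 0.0, -0.6, -0.01]]
```

Depth puts the bristle tip 179 mm below the TCP. The strokes therefore reached about 9 mm above the table, inside the band, and the tin has not moved. Next I return the brush.

Call:
carry_out:
  commands:
    - [0,-0.75,0.22,0.02,0.0,-0.6,-0.01]
    - [0,-0.75,0.22,0.06,0.0,-0.6,-0.01]
    - [0,-0.74,0.22,0.11,0.0,-0.6,-0.01]
    - [0,-0.74,0.22,0.15,0.0,-0.6,-0.01]
    - [0,-0.73,0.22,0.19,0.0,-0.6,-0.01]
    - [0,-0.71,0.21,0.24,0.0,-0.6,-0.01]
    - [0,-0.7,0.21,0.28,0.0,-0.6,-0.01]
    - [0,-0.68,0.21,0.32,0.0,-0.6,-0.01]

```text
clock: 11.5
position: [0.4669, 0.1767, 0.3423]
ee_rot: [2.074, 1.84, -0.514]
force: [0.1, 0.9, -0.9]
width: 0.131
gripper_force: 30.0
```

Call:
carry_out:
  commands:
    - [0,-0.66,0.21,0.36,0.0,-0.6,-0.01]
    - [0,-0.64,0.21,0.4,0.0,-0.6,-0.01]
    - [0,-0.61,0.21,0.44,0.0,-0.6,-0.01]
    - [0,-0.59,0.21,0.47,0.0,-0.6,-0.01]
    - [0,-0.56,0.21,0.51,0.0,-0.6,-0.01]
    - [0,0,0,0,0,0,0]

```text
clock: 12.1
position: [0.4814, 0.0795, 0.3402]
ee_rot: [1.873, 1.669, -0.782]
force: [0.4, 0.6, -1.8]
width: 0.13
gripper_force: 30.0
```

Run:
```python
from h import *
from cell import arm
g=np.load("g1.npz")
a=plan(g["p"]+.05*BN,g["R"],8)
s=arm.observe()
d=arm.get_image("side"); W=cloud(d)
R=Ro.from_rotvec(s["ee_rot"]).as_matrix(); L=(W-s["position"])@R   # tool coords
m=(np.abs(L[...,1])<.03)&(np.abs(L[...,0])<.05)&(L[...,2]>.01)&(L[...,2]<.2); 
for lo in np.arange(.01,.19,.03):
    q=L[m&(L[...,2]>lo)&(L[...,2]<lo+.03)]; print(round(lo,2),len(q),np.median(q,0) if len(q) else "")
print(np.percentile(L[m][:,2],99))
```

```text
clock 12.1 w 0.1298163478352278 F [ 0.4  0.6 -1.8]
err mm [   1.9    8.6 -155.2] rot [-0.003  0.004  0.001]
8 x [0.58, 0.01, 0.52, -0.0, 0.01, 0.0]
0.01 56 [-0.00881203 -0.00042293  0.02670434]
0.04 55 [-7.91715575e-03  7.63391272e-06  5.53337480e-02]
0.07 55 [-0.00862657 -0.00096066  0.08595448]
0.1 62 [-0.00868967 -0.00106709  0.11571915]
0.13 109 [-0.01281254 -0.002194    0.14457122]
0.16 85 [-0.01176633 -0.001737    0.17268928]
0.1809726835348877
```

Call:
carry_out:
  commands:
    - [0,0.58,0.01,0.52,0,0.01,0]
    - [0,0.58,0.01,0.52,0,0.01,0]
    - [0,0.58,0.01,0.52,0,0.01,0]
    - [0,0.58,0.01,0.52,0,0.01,0]
    - [0,0.58,0.01,0.52,0,0.01,0]
    - [0,0.58,0.01,0.52,0,0,0]
    - [0,0.58,0.01,0.52,0,0,0]
    - [0,0.58,0.01,0.5,0,0,0]

```text
clock: 12.95
position: [0.4852, 0.0917, 0.1854]
ee_rot: [1.88, 1.676, -0.768]
force: [0.9, 0.6, -1.0]
width: 0.13
gripper_force: 30.0
```

Call:
carry_out:
  commands:
    - [0,0,0,0,0,0,0]

```text
clock: 13.05
position: [0.4843, 0.0915, 0.1846]
ee_rot: [1.878, 1.677, -0.773]
force: [-0.3, 0.4, -0.2]
width: 0.128
gripper_force: 30.0
```

Run:
```python
from h import *
g=np.load("g1.npz")
plan(g["p"]+.001*BN-.0015*BX,g["R"],6)
```

```text
clock 13.05 w 0.1281974140947464 F [-0.3  0.4 -0.2]
err mm [  3.4  32.1 -33.1] rot [-0.001 -0.005  0.002]
6 x [0.31, -0.0, 0.01, -0.0, -0.01, 0.0]
```

Call:
carry_out:
  commands:
    - [0,0.31,0.01,0.01,0,-0.01,0]
    - [0,0.31,0.01,0.01,0,-0.01,0]
    - [0,0.31,0,0.01,0,-0.01,0]
    - [0,0.31,0,0.01,0,-0.01,0]
    - [0,0.31,0,0.01,0,0,0]
    - [0,0.31,0,0.01,0,0,0]
    - [0,0,0,0,0,0,0]

```text
clock: 13.75
position: [0.4892, 0.123, 0.1516]
ee_rot: [1.874, 1.673, -0.775]
force: [-0.4, 0.2, -1.2]
width: 0.131
gripper_force: 30.0
```

Run:
```python
from h import *
g=np.load("g1.npz")
plan(g["p"],g["R"],1)
```

```text
clock 13.75 w 0.13050944722345395 F [-0.4  0.2 -1.2]
err mm [-1.5  0.2 -1.9] rot [ 0.    -0.001  0.001]
1 x [0.06, -0.06, 0.05, 0.0, -0.01, 0.01]
```

Within 2 mm of the start pose. Releasing now.

Call:
carry_out:
  commands:
    - [0,0.05,-0.04,0.03,0,0,0]
    - [0,0,0,0,0,0,0]
    - [1,0,0,0,0,0,0]
    - [1,0,0,0,0,0,0]
    - [1,0,0,0,0,0,0]
    - [1,0,0,0,0,0,0]
    - [1,0,0,0,0,0,0]
    - [1,0,0,0,0,0,0]

```text
clock: 14.55
position: [0.4884, 0.1225, 0.1511]
ee_rot: [1.876, 1.672, -0.774]
force: [0.3, -1.0, 0.0]
width: 0.606
gripper_force: 0.0
```

Call:
carry_out:
  commands:
    - [1,0,0,-0.7,0,0,0]
    - [1,0,0,-0.7,0,0,0]
    - [1,0,0,-0.7,0,0,0]
    - [1,0,0,-0.7,0,0,0]
    - [1,0,0,-0.7,0,0,0]
    - [1,0,0,-0.7,0,0,0]
    - [1,0,0,-0.7,0,0,0]
    - [1,0,0,0,0,0,0]

```text
clock: 15.35
position: [0.499, 0.2101, 0.2387]
ee_rot: [1.875, 1.674, -0.77]
force: [0.5, 0.9, 0.5]
width: 0.998
gripper_force: 0.0
```

Run:
```python
from h import *
from cell import arm
for n in("side","top"):
    d=arm.get_image(n); pickle.dump(d,open(n+"3.pkl","wb"))
    for k,dd in(("before",pickle.load(open(n+"0.pkl","rb"))),("now",d)):
        W=cloud(dd); L=(W-SEAT)@np.c_[BX,RY,BN]
        m=(np.abs(L[...,1])<.02)&(np.abs(L[...,0])<.13)&(L[...,2]>-.012)&(L[...,2]<.02)&reds(dd); P=L[m]
        m2=(np.abs(L[...,1])<.016)&(L[...,0]<.13)&(L[...,0]>.06)&(L[...,2]>.007)&(L[...,2]<.02)
        print(n,k,m.sum(),np.percentile(P[:,0],[1,99]).round(4),np.median(P,0).round(4),"bristle",m2.sum(),np.median(L[m2],0).round(4),np.percentile(L[m2][:,0],[2,98]).round(4))
s=arm.observe();start=(s["position"],Ro.from_rotvec(s["ee_rot"]).as_matrix())
# go to above-crosswise pregrasp: grasp 122 mm from bristle end -> +-7 mm ; TCP 12 mm past the axis
a=(SEAT-.007*BX+.0015*RY+.012*-BN+.11*BN)
b=plan(np.r_[.49,.16,.36],frame(RY,-Z),9)
plan(a+np.array([0,0,.0]),RC,12,start=b)
```

```text
side before 185 [-0.1086  0.0455] [-0.031   0.0013  0.0066] bristle 153 [0.0925 0.0014 0.0118] [0.0621 0.1213]
side now 184 [-0.1086  0.0456] [-0.0311 -0.0004  0.0072] bristle 149 [0.0928 0.0006 0.0124] [0.0622 0.1211]
top before 201 [-0.1151  0.0399] [-0.045  -0.0007  0.0054] bristle 109 [ 0.0858 -0.0007  0.0103] [0.0605 0.1167]
top now 199 [-0.1152  0.0408] [-0.0443 -0.0022  0.0057] bristle 100 [ 0.0893 -0.0022  0.0105] [0.0606 0.118 ]
clock 15.45 w 1.0041694463261506 F [-0.8 -0.2  0.7]
err mm [ -8.3 -48.  122.4] rot [0.003 0.782 0.009]
[[-0.54, -0.01, -0.23, 0.0, 0.87, 0.01], [-0.51, -0.01, -0.28, 0.0, 0.87, 0.01], [-0.49, -0.01, -0.32, 0.0, 0.87, 0.01], [-0.46, -0.01, -0.36, 0.0, 0.87, 0.01], [-0.43, -0.01, -0.4, 0.0, 0.87, 0.01], [-0.39, -0.01, -0.44, 0.0, 0.87, 0.01], [-0.35, -0.01, -0.47, 0.0, 0.87, 0.01], [-0.31, -0.01, -0.5, 0.0, 0.87, 0.01]]
[[-0.26, -0.01, -0.52, 0.0, 0.87, 0.01]]
err mm [ -14.5 -147.  -180.8] rot [-0.     0.785  0.   ]
[[-0.49, 0.01, 0.6, -0.0, 0.65, 0.0], [-0.53, 0.01, 0.57, -0.0, 0.65, 0.0], [-0.57, 0.01, 0.53, -0.0, 0.65, 0.0], [-0.6, 0.01, 0.49, -0.0, 0.65, 0.0], [-0.63, 0.01, 0.45, -0.0, 0.65, 0.0], [-0.66, 0.01, 0.41, -0.0, 0.65, 0.0], [-0.69, 0.01, 0.37, -0.0, 0.65, 0.0], [-0.71, 0.01, 0.32, -0.0, 0.65, 0.0]]
[[-0.73, 0.01, 0.28, -0.0, 0.65, 0.0], [-0.74, 0.01, 0.23, -0.0, 0.65, 0.0], [-0.76, 0.01, 0.18, -0.0, 0.65, 0.0], [-0.77, 0.01, 0.13, -0.0, 0.65, 0.0]]
```

Call:
carry_out:
  commands:
    - [1,-0.54,-0.01,-0.23,0.0,0.87,0.01]
    - [1,-0.51,-0.01,-0.28,0.0,0.87,0.01]
    - [1,-0.49,-0.01,-0.32,0.0,0.87,0.01]
    - [1,-0.46,-0.01,-0.36,0.0,0.87,0.01]
    - [1,-0.43,-0.01,-0.4,0.0,0.87,0.01]
    - [1,-0.39,-0.01,-0.44,0.0,0.87,0.01]
    - [1,-0.35,-0.01,-0.47,0.0,0.87,0.01]
    - [1,-0.31,-0.01,-0.5,0.0,0.87,0.01]

```text
clock: 16.25
position: [0.4906, 0.1639, 0.3467]
ee_rot: [2.311, 2.041, -0.094]
force: [-0.3, 0.0, 0.4]
width: 0.998
gripper_force: 0.0
```

Call:
carry_out:
  commands:
    - [1,-0.26,-0.01,-0.52,0.0,0.87,0.01]
    - [1,-0.49,0.01,0.6,0,0.65,0]
    - [1,-0.53,0.01,0.57,0,0.65,0]
    - [1,-0.57,0.01,0.53,0,0.65,0]
    - [1,-0.6,0.01,0.49,0,0.65,0]
    - [1,-0.63,0.01,0.45,0,0.65,0]
    - [1,-0.66,0.01,0.41,0,0.65,0]
    - [1,-0.69,0.01,0.37,0,0.65,0]

```text
clock: 17.05
position: [0.4807, 0.0728, 0.2541]
ee_rot: [-2.099, -1.852, -0.492]
force: [0.5, -0.4, -1.2]
width: 1.004
gripper_force: 0.0
```

Call:
carry_out:
  commands:
    - [1,-0.71,0.01,0.32,0,0.65,0]
    - [1,-0.73,0.01,0.28,0,0.65,0]
    - [1,-0.74,0.01,0.23,0,0.65,0]
    - [1,-0.76,0.01,0.18,0,0.65,0]
    - [1,-0.77,0.01,0.13,0,0.65,0]
    - [1,0,0,0,0,0,0]

```text
clock: 17.65
position: [0.4735, 0.0092, 0.1763]
ee_rot: [-1.892, -1.657, -0.774]
force: [0.6, -0.1, -0.6]
width: 1.003
gripper_force: 0.0
```

Run:
```python
from h import *
from cell import arm
s=arm.observe(); d=arm.get_image("wrist")
T=np.eye(4);T[:3,:3]=Ro.from_rotvec(s["ee_rot"]).as_matrix();T[:3,3]=s["position"]
W=cloud(d,T=T@d["tool_from_camera"]); print(s["joints"].round(2))
L=(W-SEAT)@np.c_[BX,RY,BN]
P=L[reds(d)&(np.abs(L[...,1])<.02)&(np.abs(L[...,0])<.13)&(L[...,2]>-.012)&(L[...,2]<.02)]
print(len(P),np.percentile(P[:,0],[1,99]),np.median(P,0))
for lo in np.arange(-.12,.05,.03):
    q=P[(P[:,0]>lo)&(P[:,0]<lo+.03)]; print(round(lo,2),len(q),np.median(q,0).round(4) if len(q) else "")
cv2.imwrite("pics/w2.png",d["pixels"][:,:,::-1])
plan(SEAT-.007*BX-.0115*BN,RC,8)
```

```text
[-0.01  0.49  0.57  2.07 -1.    1.31  1.03]
2523 [-0.11317816  0.04213471] [-0.0440521   0.00076179  0.00570919]
-0.12 473 [-0.1025  0.0003  0.0058]
-0.09 538 [-0.0756  0.0007  0.0058]
-0.06 482 [-0.0448  0.0005  0.0057]
-0.03 448 [-0.0155  0.0011  0.0057]
0.0 414 [0.0145 0.0009 0.0056]
0.03 168 [0.0371 0.0011 0.0055]
clock 17.7 w 1.0025027928210055 F [-0.9 -0.8  0.7]
err mm [  9.6  79.4 -75.8] rot [ 0.001  0.006 -0.005]
8 x [0.02, -0.0, 0.55, 0.0, 0.01, -0.01]
```

View pics/w2.png

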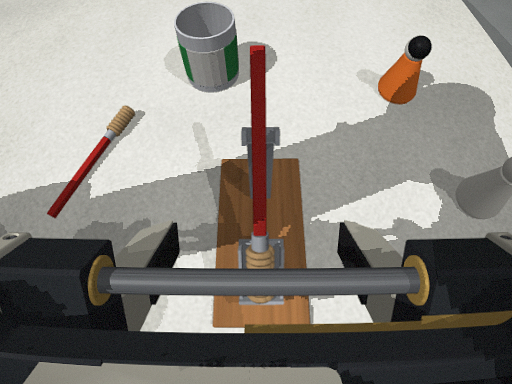

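The wrist picture shows the brush seated in the rest: handle end (258,48), fork (262,135), ferrule (260,240), bristles in the trough at (262,270). It lies midway between the fingers.

Call:
carry_out:
  commands:
    - [1,0.02,0,0.55,0,0.01,-0.01]
    - [1,0.02,0,0.55,0,0.01,-0.01]
    - [1,0.02,0,0.55,0,0.01,-0.01]
    - [1,0.02,0,0.55,0,0.01,-0.01]
    - [0.5,0.02,0,0.55,0,0,0]
    - [0.5,0.02,0,0.55,0,0,0]
    - [0.5,0.02,0,0.55,0,0,0]
    - [0.5,0.02,0,0.55,0,0,0]

```text
clock: 18.5
position: [0.4855, 0.0932, 0.1039]
ee_rot: [-1.879, -1.669, -0.783]
force: [-0.0, 0.2, 0.4]
width: 0.702
gripper_force: 0.0
```

Call:
carry_out:
  commands:
    - [0.3,0,0,0,0,0,0]
    - [0,0,0,0,0,0,0]
    - [0,0,0,0,0,0,0]
    - [0,0,0,0,0,0,0]
    - [0,0,0,0,0,0,0]
    - [0,0,0,0,0,0,0]
    - [0,0,0,0,0,0,0]
    - [0,0,0,0,0,0,0]

```text
clock: 19.3
position: [0.4856, 0.0921, 0.1049]
ee_rot: [-1.879, -1.669, -0.783]
force: [-0.4, -2.0, 1.5]
width: 0.128
gripper_force: 30.0
```

Run:
```python
from h import *
from cell import arm
s=arm.observe(); R0=Ro.from_rotvec(s["ee_rot"]).as_matrix(); print(s["position"],s["width"],s["gripper_force"],((s["position"]-SEAT)@np.c_[BX,RY,BN]).round(4))
np.savez("g2.npz",p=s["position"],R=R0)
a=plan(s["position"]+.06*BN,R0,4)
a=plan(a[0]+[0,-.06,.05],R0,5,start=a)
RL=frame(np.cross(Z,LX),-Z)
b=plan(LANE-.009*LX+[0,0,.15],RL,16,start=a)
```

```text
[0.48555526 0.09213307 0.10487189] 0.12813902996824736 29.994738399982452 [-0.0108  0.0017 -0.011 ]
clock 19.3 w 0.12813902996824736 F [-0.4 -2.   1.5]
err mm [ -5.3 -42.1  42.4] rot [0. 0. 0.]
4 x [-0.0, 0.0, -0.6, 0.0, 0.0, 0.0]
err mm [  0. -60.  50.] rot [0. 0. 0.]
5 x [-0.05, 0.06, -0.62, 0.0, 0.0, 0.0]
err mm [ 147.4 -221.2  -41.3] rot [ 0.13  -0.777 -0.3  ]
[[-0.43, 0.43, -0.28, 0.08, -0.49, -0.19], [-0.45, 0.42, -0.26, 0.08, -0.49, -0.19], [-0.47, 0.41, -0.24, 0.08, -0.49, -0.19], [-0.49, 0.4, -0.22, 0.08, -0.49, -0.19], [-0.51, 0.39, -0.2, 0.08, -0.49, -0.19], [-0.53, 0.38, -0.18, 0.08, -0.49, -0.19], [-0.54, 0.37, -0.16, 0.08, -0.49, -0.19], [-0.56, 0.35, -0.13, 0.08, -0.49, -0.19]]
[[-0.57, 0.34, -0.11, 0.08, -0.49, -0.19], [-0.58, 0.33, -0.09, 0.08, -0.49, -0.19], [-0.59, 0.32, -0.06, 0.08, -0.49, -0.19], [-0.6, 0.31, -0.03, 0.08, -0.49, -0.19], [-0.6, 0.3, -0.01, 0.08, -0.49, -0.19], [-0.61, 0.29, 0.02, 0.08, -0.49, -0.19], [-0.61, 0.27, 0.05, 0.08, -0.49, -0.19], [-0.61, 0.26, 0.08, 0.08, -0.49, -0.19]]
```

Call:
carry_out:
  commands:
    - [0,0,0,-0.6,0,0,0]
    - [0,0,0,-0.6,0,0,0]
    - [0,0,0,-0.6,0,0,0]
    - [0,0,0,-0.6,0,0,0]
    - [0,-0.05,0.06,-0.62,0,0,0]
    - [0,-0.05,0.06,-0.62,0,0,0]
    - [0,-0.05,0.06,-0.62,0,0,0]
    - [0,-0.05,0.06,-0.62,0,0,0]

```text
clock: 20.1
position: [0.4802, 0.0014, 0.1884]
ee_rot: [-1.879, -1.669, -0.783]
force: [1.1, -0.5, -0.5]
width: 0.124
gripper_force: 30.0
```

Call:
carry_out:
  commands:
    - [0,-0.05,0.06,-0.62,0,0,0]
    - [0,-0.43,0.43,-0.28,0.08,-0.49,-0.19]
    - [0,-0.45,0.42,-0.26,0.08,-0.49,-0.19]
    - [0,-0.47,0.41,-0.24,0.08,-0.49,-0.19]
    - [0,-0.49,0.4,-0.22,0.08,-0.49,-0.19]
    - [0,-0.51,0.39,-0.2,0.08,-0.49,-0.19]
    - [0,-0.53,0.38,-0.18,0.08,-0.49,-0.19]
    - [0,-0.54,0.37,-0.16,0.08,-0.49,-0.19]

```text
clock: 20.9
position: [0.5453, -0.1069, 0.1799]
ee_rot: [-1.963, -2.02, -0.472]
force: [0.1, 0.1, -1.1]
width: 0.124
gripper_force: 30.0
```

Call:
carry_out:
  commands:
    - [0,-0.56,0.35,-0.13,0.08,-0.49,-0.19]
    - [0,-0.57,0.34,-0.11,0.08,-0.49,-0.19]
    - [0,-0.58,0.33,-0.09,0.08,-0.49,-0.19]
    - [0,-0.59,0.32,-0.06,0.08,-0.49,-0.19]
    - [0,-0.6,0.31,-0.03,0.08,-0.49,-0.19]
    - [0,-0.6,0.3,-0.01,0.08,-0.49,-0.19]
    - [0,-0.61,0.29,0.02,0.08,-0.49,-0.19]
    - [0,-0.61,0.27,0.05,0.08,-0.49,-0.19]

```text
clock: 21.7
position: [0.6196, -0.2174, 0.1592]
ee_rot: [-1.993, -2.398, -0.048]
force: [0.2, -0.4, -0.7]
width: 0.125
gripper_force: 30.0
```

Call:
carry_out:
  commands:
    - [0,-0.61,0.26,0.08,0.08,-0.49,-0.19]
    - [0,0,0,0,0,0,0]

```text
clock: 21.9
position: [0.6291, -0.2301, 0.1561]
ee_rot: [1.979, 2.429, -0.009]
force: [-0.2, 1.7, -1.4]
width: 0.126
gripper_force: 30.0
```

Run:
```python
from h import *
from cell import arm
s=arm.observe(); print(s["joints"].round(2))
RL=frame(np.cross(Z,LX),-Z); p=s["position"]; B=np.c_[LX,np.cross(Z,LX),Z]
print("tcp in lane",((p-LANE)@B).round(4))
for n in("side","top","wrist"):
    d=arm.get_image(n)
    if n=="wrist":
        T=np.eye(4);T[:3,:3]=Ro.from_rotvec(s["ee_rot"]).as_matrix();T[:3,3]=p
        W=cloud(d,T=T@d["tool_from_camera"])
    else: W=cloud(d)
    L=(W-LANE)@B
    m=(np.abs(L[...,1])<.03)&(np.abs(L[...,0])<.15)&(L[...,2]>.1)&(L[...,2]<.19)&(np.linalg.norm(W-p,axis=-1)>.03)
    for nm,mm in(("hand",m&reds(d)&(L[...,0]<-.03)),("head",m&~reds(d)&(L[...,0]>.07))):
        P=L[mm]
        if len(P): print(n,nm,len(P),"x",np.percentile(P[:,0],[1,99]).round(4),"y",np.percentile(P[:,1],[2,50,98]).round(4),"z",np.percentile(P[:,2],[5,50,95]).round(4), "end y",np.median(P[np.abs(P[:,0])>np.percentile(np.abs(P[:,0]),70)],0).round(4))
    m=reds(d)&(np.abs(L[...,1])<.045)&(np.abs(L[...,0])<.15)&(L[...,2]>-.006)&(L[...,2]<.03); P=W[m]
    if m.sum()>50:
        rc=cv2.minAreaRect(P[:,:2].astype(np.float32)); print(n,"lane",rc,((np.r_[rc[0],LANE[2]]-LANE)@B).round(4))
    pickle.dump(d,open(n+"4.pkl","wb"))
    cv2.imwrite(f"pics/{n}4.png",d["pixels"][:,:,::-1])
plan(LANE-.012*LX+[0,0,.15],RL,1)
```

```text
[-0.2   0.66  0.76  1.59 -0.49  1.09  0.89]
tcp in lane [-0.0098  0.0016  0.1501]
side head 252 x [0.0714 0.1202] y [-0.013  -0.0059  0.0122] z [0.1544 0.1685 0.1748] end y [ 0.1182 -0.0016  0.1649]
side lane ((0.6267211437225342, -0.2436116337776184), (0.06605581939220428, 0.2622099220752716), 9.639229774475098) [ 0.003  -0.0034  0.    ]
top head 8 x [0.1105 0.1173] y [-0.0146 -0.012  -0.0068] z [0.162  0.1695 0.1708] end y [ 0.1162 -0.009   0.1699]
wrist hand 4551 x [-0.1134 -0.0354] y [-0.0039  0.0017  0.0074] z [0.1652 0.1664 0.1675] end y [-0.104   0.0014  0.1662]
wrist lane ((0.6234660744667053, -0.19915950298309326), (0.05762119218707085, 0.18335837125778198), 10.860992431640625) [-0.0412  0.0021  0.    ]
clock 22.05 w 0.12827672326364947 F [ 0.5  0.4 -0.2]
err mm [-0.4  1.7 -0.6] rot [0.001 0.007 0.003]
1 x [0.07, -0.0, 0.03, 0.01, 0.07, 0.03]
```

View pics/wrist4.png

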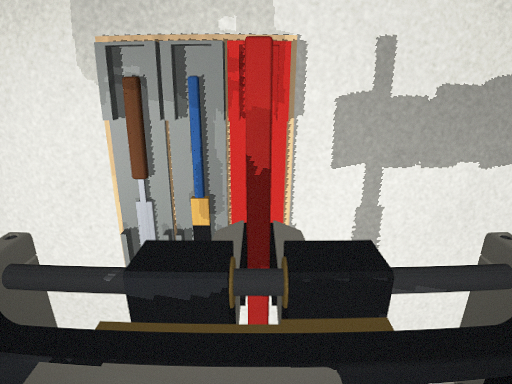

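The wrist picture shows the handle from (258,40) to (258,320), running along the middle of the red lane (edges at 228 and 295), clear of the blue brush at (195,140).

Call:
carry_out:
  commands:
    - [0,0.09,0,0.74,0,0,0]
    - [0,0.03,0,0.74,0,0,0]
    - [0,0,0,0.74,0,0,0]
    - [0,0,0,0.74,0,0,0]
    - [0,0,0,0.74,0,0,0]
    - [0,0,0,0.74,0,0,0]
    - [0,0,0,0.6,0,0,0]
    - [0,0,0,0,0,0,0]

```text
clock: 22.85
position: [0.6264, -0.2275, 0.029]
ee_rot: [1.986, 2.43, -0.006]
force: [-0.5, 0.8, -0.1]
width: 0.13
gripper_force: 30.0
```

Run:
```python
from h import *
from cell import arm
B=np.c_[LX,np.cross(Z,LX),Z]; s=arm.observe(); p=s["position"]; print("tcp in lane",((p-LANE)@B).round(4),s["force"])
d=arm.get_image("wrist"); T=np.eye(4);T[:3,:3]=Ro.from_rotvec(s["ee_rot"]).as_matrix();T[:3,3]=p
L=(cloud(d,T=T@d["tool_from_camera"])-LANE)@B; r=reds(d)
P=L[r&(np.abs(L[...,1])<.009)&(L[...,0]>-.125)&(L[...,0]<-.03)]; print("hand",np.percentile(P[:,2],[5,50,95]).round(4),np.percentile(P[:,1],[2,50,98]).round(4))
P=L[r&(np.abs(L[...,1])<.04)&(L[...,0]>-.125)&(L[...,0]<-.07)]; print("walls y",np.percentile(P[:,1],[.5,99.5]).round(4))
```

```text
tcp in lane [-0.0129 -0.0006  0.023 ] [-0.53228652  0.79776099 -0.06655757]
hand [0.0098 0.0394 0.0407] [-0.0086 -0.      0.0086]
walls y [-0.0268  0.0285]
```

Call:
carry_out:
  commands:
    - [0,0,0,0.2,0,0,0]
    - [0,0,0,0.2,0,0,0]
    - [0,0,0,0.12,0,0,0]
    - [0,0,0,0,0,0,0]
    - [0,0,0,0,0,0,0]

```text
clock: 23.4
position: [0.628, -0.2282, 0.018]
ee_rot: [1.983, 2.428, -0.005]
force: [-0.2, -0.3, -1.2]
width: 0.128
gripper_force: 30.0
```

Call:
carry_out:
  commands:
    - [0,0,0,0.06,0,0,0]
    - [0,0,0,0.06,0,0,0]
    - [0,0,0,0,0,0,0]

```text
clock: 23.7
position: [0.6278, -0.2281, 0.0147]
ee_rot: [1.983, 2.428, -0.005]
force: [0.6, 1.2, -0.9]
width: 0.126
gripper_force: 30.0
```

Call:
carry_out:
  commands:
    - [0,0,0,0.04,0,0,0]
    - [0,0,0,0,0,0,0]
    - [0,0,0,0,0,0,0]

```text
clock: 24.0
position: [0.6279, -0.2282, 0.0138]
ee_rot: [1.983, 2.428, -0.005]
force: [-1.0, 0.5, -0.2]
width: 0.125
gripper_force: 30.0
```

Call:
carry_out:
  commands:
    - [0,0,0,0.04,0,0,0]
    - [0,0,0,0,0,0,0]
    - [0,0,0,0,0,0,0]

```text
clock: 24.3
position: [0.628, -0.2282, 0.0129]
ee_rot: [1.983, 2.428, -0.005]
force: [0.0, -0.5, -0.3]
width: 0.132
gripper_force: 30.0
```

Run:
```python
from h import *
from cell import arm
B=np.c_[LX,np.cross(Z,LX),Z]; s=arm.observe(); p=s["position"]; print("tcp in lane",((p-LANE)@B).round(4),s["force"],s["joint_efforts"].round(1))
d=arm.get_image("wrist"); T=np.eye(4);T[:3,:3]=Ro.from_rotvec(s["ee_rot"]).as_matrix();T[:3,3]=p
L=(cloud(d,T=T@d["tool_from_camera"])-LANE)@B; r=reds(d)
P=L[r&(np.abs(L[...,1])<.005)&(L[...,0]>-.11)&(L[...,0]<-.03)]; print("hand",np.percentile(P[:,2],[5,50,95]).round(4))
P=L[r&(np.abs(L[...,1])<.04)&(L[...,0]>-.05)&(L[...,0]<-.03)]; print("floor",np.percentile(P[:,2],[5,20]).round(4))
P=L[r&(np.abs(L[...,1])>.009)&(np.abs(L[...,1])<.016)&(L[...,0]>-.12)&(L[...,0]<-.08)]; print("ledge",np.percentile(P[:,2],[5,50]).round(4))
```

```text
tcp in lane [-0.0118  0.0008  0.0069] [ 0.01695375 -0.45613143 -0.31944253] [ -0.1 -76.   16.  -21.3   0.    0.1   0. ]
hand [0.0225 0.0237 0.0247]
floor [0.0031 0.0037]
ledge [0.0105 0.0116]
```

Call:
carry_out:
  commands:
    - [0.35,0,0,0,0,0,0]
    - [0.35,0,0,0,0,0,0]
    - [0.35,0,0,0,0,0,0]
    - [0.35,0,0,0,0,0,0]
    - [0.35,0,0,-0.3,0,0,0]
    - [0.35,0,0,-0.6,0,0,0]
    - [0.35,0,0,-0.9,0,0,0]
    - [0.35,0,0,-0.9,0,0,0]

```text
clock: 25.15
position: [0.6277, -0.228, 0.0823]
ee_rot: [1.983, 2.427, -0.005]
force: [-0.3, 0.7, 0.0]
width: 0.348
gripper_force: 0.0
```

Call:
carry_out:
  commands:
    - [0.35,0,0,-0.9,0,0,0]
    - [0.35,0.6,0,-0.9,0,0,0]
    - [0.35,0.9,0,-0.9,0,0,0]
    - [0.35,0.9,0,-0.9,0,0,0]
    - [0.35,0.9,0,-0.9,0,0,0]
    - [0.35,0.9,0,0,0,0,0]
    - [0.35,0.9,0,0,0,0,0]
    - [0.35,0.9,0,0,0,0,0]

```text
clock: 25.95
position: [0.5973, -0.0794, 0.1934]
ee_rot: [1.983, 2.426, -0.003]
force: [0.0, -0.3, -0.1]
width: 0.352
gripper_force: 0.0
```

Run:
```python
from h import *
from cell import arm
B=np.c_[LX,np.cross(Z,LX),Z]; print(arm.observe()["position"])
d=arm.get_image("side"); L=(cloud(d)-LANE)@B
P=L[(L[...,2]>.022)&(L[...,2]<.045)&(np.abs(L[...,1])<.025)&(np.abs(L[...,0])<.125)]
for lo in np.arange(-.12,.12,.04):
    q=P[(P[:,0]>lo)&(P[:,0]<lo+.04)]; print(round(lo,2),len(q),np.median(q,0).round(4) if len(q) else "")
c=proj(d,LANE)[0]/1.5625; u,v=c.astype(int)
a=d["pixels"][max(v-130,0):v+60,u-150:u+70,::-1]; cv2.imwrite("pics/end.png",cv2.resize(a,None,fx=3,fy=3,interpolation=cv2.INTER_CUBIC))
```

```text
[ 0.59726064 -0.07937864  0.19337331]
-0.12 27 [-0.095  -0.0002  0.0234]
-0.08 31 [-0.056  -0.0021  0.0236]
-0.04 35 [-0.0221 -0.0017  0.0239]
0.0 23 [ 0.0178 -0.0017  0.0231]
0.04 77 [ 0.0671 -0.0037  0.0268]
0.08 121 [ 0.1012 -0.004   0.0278]
```

View pics/end.png

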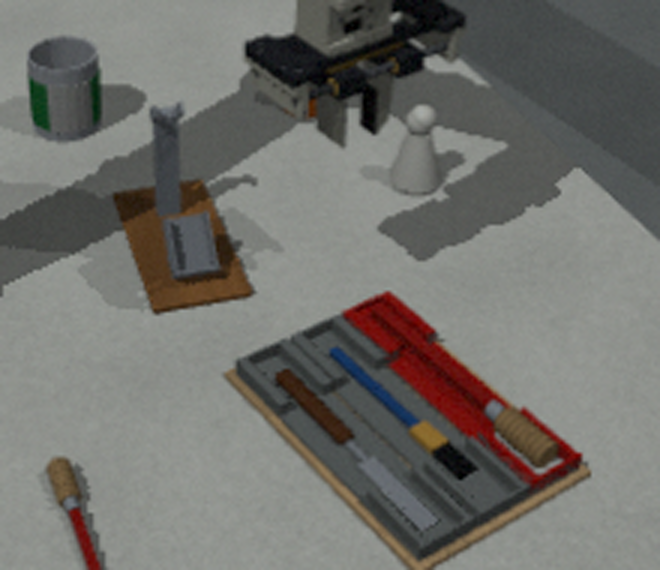

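The picture shows the brush flat in the red lane with its bristles (525,435) over the white patch. The knife and flat brush are undisturbed, the tin is upright at (65,88), and the gripper is clear.

Call:
carry_out:
  commands:
    - [0.35,0,0,0,0,0,0]
    - [0.35,0,0,0,0,0,0]
    - [0.35,0,0,0,0,0,0]

```text
clock: 26.3
position: [0.5974, -0.0814, 0.1923]
ee_rot: [1.984, 2.425, -0.005]
force: [0.7, 0.1, -0.3]
width: 0.352
gripper_force: 0.0
```

```bash
python3 -c "
from cell import arm
print(arm.sign_off())"
```

```text
the job is handed in; nothing more can be done
None
```

I scrubbed the tin three times, set the brush back on its rest, re-gripped it crosswise, laid it flat in the red compartment with its bristles over the white patch, and handed the job in at about 26 s; the hand-in returned no verdict.

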